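# Third hand at the model jig: press a model block against the sprung stop

## Robot

A 6-joint arm with a two-finger parallel gripper is mounted at the origin on the work surface. World frame = base frame: x ahead of the robot, y to its left, z up, the work surface at z = 0. Lengths are in m, angles in rad, forces in N, time in s.
With the tool pointing down it reaches from about 0.25 to 0.725 m from the base axis. Payload 9.7 kg.
Tool frame: the origin (TCP) lies midway between the tips of the shut fingers; the grasp point (between the pads) lies 19 mm behind it; z points along the fingers, y is the direction in which the jaws open and shut (so a half turn about z gives the same grasp; the last joint's range is limited). The gripper opens to 85 mm and grips with 20 to 120 N. Pads are 22 mm wide; open, the fingers measure 114 mm over their backs; the gripper's body (76 mm by 85 mm) begins 54 mm behind the grasp point. The pads swing forward as they close: fully open they stand 13 mm farther back than shut.
Start: joints at [-1.276, 0.087, 0.176, 1.66, 0, 1.571], TCP at [0.16, -0.526, 0.231] pointing down, gripper open.
Joint ranges: [-3.13, 3.13], [-0.85, 1.81], [-1.15, 1.24], [-2.2, 2.28], [-1.44, 1.52], [-3.14, 3.14]. Speed limits (rad/s): [2.22, 2.22, 2.57, 3.14, 3.14, 3.14].

## Interface

Orientations are given as a 3x3 rotation matrix whose columns are the frame's x, y, z axes.
In Python, from workcell import bot, camera, finder gives the robot as it stands.
- The arm moves only by the tool arm_command, never from a script. Its argument "series" is a list of rows, each a list of 6 numbers: the shift along the tool's x, y, z in cm, then the turn, a rotation vector about the tool's x, y, z in rad. A call has 1 to 20 rows; each row shifts and turns the pose as measured when the row begins, along the tool's axes as they then stand; what a row does not reach is not made up. A row lasts 1/8 s, in which the tool goes at most 62.5 mm and 10.7 degrees, less where a joint would pass 70% of its speed; a pose out of reach is approached as far as the arm can. A call is refused whole if a number of a shift passes 6.25 or a number of a turn 0.188, either way. A call with a gripper value outside its range is refused whole. "jaw" is the opening, from 0 (shut) to 1 (fully open), set as the call begins (left out, the last holds). The fingers move at their own pace and stop on an object; "squeeze" is the grip in N (left out, the last holds). Time passes only in rows, so rows that do not move let the fingers close. It gives the time, the measured TCP pose, the force and the opening at its end, in the units of the state.
- bot.observe(): the state, without advancing time (a new reading comes with each control period).
- camera(name): name is "scene" or "top" or "wrist"; returns a dict with "frame" (420x560x3 uint8, red, green, blue), "camera_matrix" (3x3 intrinsics, pixels), "xyz" and "orientation" of the camera in the world; the wrist camera has in their place "tool_from_camera" (4x4, takes a point from camera to tool coordinates, whose origin is the TCP and whose axes are the flange's). Camera axes: x right, y up, looking along -z (the intrinsics and any distortion apply to the point x, -y, -z); pixel columns grow to the right and rows downward; lengths in m; the calibration is good to about 2 mm. A picture is of the moment at which its call begins: read the wrist's pose just before it. There is no depth.
- bot.finish_job(): hands the job in, once; it reports no verdict.
Trained networks look in a picture, given as the dict that the camera call returned (one of the last four; its "shot" number tells which), for a name from the list of things; names that differ only in an ending like _2 or _b are one class to them, and where a whole thing is asked for, a point or a joint stands for the part that bears it (a point fixed in the world has none). Each returns a list of dicts, best first, with "conf" (0 to 1); they miss things now and then, are a little off and sometimes report something else, mostly with a low value. They report only what shows in the picture. A call takes as long as a camera call.
- finder.masks_of(picture, thing): "mask" (420x560 bool, what is visible of it) and "extent" ([centre column, centre row, width, height] in pixels, round what is visible of it).
The state is a dict: "time": time; "qpos": joint angles; "dq": joint speeds; "tau": joint torques, N m; "eef_pos": TCP position; "orientation": TCP orientation; "wrist_force": force on the tool from outside, world axes, zero at the start; "wrist_torque": the same for the moment, N m; "width": finger opening in m.
Only numpy, scipy, OpenCV 4.12 (cv2) and the standard library are available. Lean on these libraries where they do the work, as an engineer would, in place of code of your own. Each camera call takes 0.05 s, during which the arm holds its last target.

## Task

Lift the lid off the parts box by its knob and, without dropping it, set it aside flat on the table, knob up. Then take the wooden model block out of the box, stand it on the bed of the assembly jig, lengthwise between the two rails, and push its end squarely against the sprung stop until the pointer stands between the two black lines, never driving the stop all the way in. Finish while still holding the block there with that steady push, so that a colleague can fasten it, and leave the glue bottle, mug and tape roll alone.

Things in the scene. Friction and masses are not known exactly. Their poses are not given: they have to be found in the camera images.
- parts_box: Cardboard-coloured open parts box, fixed to the table, 140 x 140 mm outside, 62 mm tall, walls and floor 5 mm thick. Origin: centre of its underside, on the table; z up. It stands either left or right of the robot's midline, with the jig on the other side.
- lid: Loose square lid of the box, 150 g: a plate 142 x 142 x 6 mm over a 125 x 125 x 5 mm lip that hangs inside the rim (2.5 mm play all round), with a round wooden knob on top. Origin: centre of the lip's underside, so z is about 0 when it lies flat on the table, and 57 mm on the box; its z axis points up through the knob. The plate's top is 11 mm above the origin.
- lid_knob (a point): Centre of the lid's knob, a cylinder 26 mm in diameter and 26 mm tall, standing on a thinner neck 16 mm in diameter and 8 mm tall; 36 mm above the lid's origin (25 mm above the plate's top).
- block: Loose light-wood model building block, a solid box 80 x 30 x 50 mm (x, y, z; long axis x), about 70 g, with small dark window inlays on its long sides; stands upright inside the box on its floor (5 mm above the table). Origin: centre of its underside; z up. Either end may meet the stop.
- jig: Assembly jig fixed to the table: plywood bed 260 x 110 x 12 mm (long axis x), its top 12 mm above the table. Two aluminium rails 6 mm tall lie along x, inner faces 27 mm either side of the centre line, from x = -125 to +25 mm. The sprung stop faces -x; behind it is an aluminium housing (x = 80 to 125 mm, 36 mm above the bed). Origin: centre of the bed's underside; jig +x is the direction in which to push.
- stop (a joint): Travel of the sprung stop along jig +x, in m: 0 free, grows as it is pushed in, hits its end at 0.030. The spring gives 0.4 N per mm from zero, with no preload (5.6 N at 0.014) and pushes back. The tip of the pointer, a dark steel bar reaching back from the top of the stop over the white scale on the housing, lies between the two black lines from about 0.007 to 0.021; their middle is 0.014.
- stop_plate: The steel plate of the stop, 10 mm thick, 50 mm wide, from 1 to 43 mm above the bed; it moves with the joint. Origin: in its front face (the one that meets the block), on the centre line, level with the bed's top; at jig x = 40 mm, z = 12 mm when the stop is free. Same axes as the jig.
- stop_face (a point): Point on the centre line of the stop plate's front face, 20 mm above the bed.
- glue: Bystander: white glue bottle, 48 mm in diameter, 130 mm tall; origin at the centre of its underside.
- mug: Bystander: white mug, 76 mm in diameter, 90 mm tall; origin at the centre of its underside.
- tape: Bystander: roll of paper tape lying flat, 90 mm in diameter, 25 mm tall; origin at the centre of its underside.

How it is judged:
On the way, in this order (a step that is already met when the one before it is completed fails the run):
1. the lid is lifted clear of the box, held in the gripper (z of lid in the frame of parts_box above 0.07 m and contact force between the fingers and lid above 0.5 N), for 0.1 s.
2. the lid lies flat on the table, knob up, released (height (world z) of lid below 0.006 m and angle between lid's own z axis and vertical below 0.1 rad and linear speed of lid below 0.03 m/s and contact force between each of the arm, the fingers and lid below 0.1 N), for 0.2 s.
3. the block is lifted out of the box, held in the gripper (z of block in the frame of parts_box above 0.055 m and contact force between the fingers and block above 0.5 N), for 0.1 s.
At the end, for the whole second after the job is handed in: Still held by the fingers: block upright on the jig bed (5 mm, 0.1 rad), along the rails (12 mm, 0.12 rad), at rest, pushing the stop with 2 to 10 N, its travel steady at 7 to 21 mm; lid flat on the table, knob up, not touched by the robot (all of step 2 and value of joint stop between 0.007 and 0.021 m and velocity of joint stop between -0.01 and 0.01 m/s and contact force between block and stop_plate between 2 and 10 N and contact force between the fingers and block above 0.5 N and y of block in the frame of jig between -0.012 and 0.012 m and z of block in the frame of jig between 0.009 and 0.017 m and angle between the x axis of block and the x axis of jig, either way round below 0.12 rad and angle between block's own z axis and vertical below 0.1 rad and linear speed of block below 0.02 m/s); the arm keeps its last pose, push and grip.
It fails at once if the stop is driven all the way in (value of joint stop above 0.028 m).
It fails at once if the lid is dropped from more than about 30 mm (height (world z) of lid above 0.03 m and horizontal distance between lid and parts_box above 0.03 m and contact force between lid and anything else below 0.001 N).
It fails at once if the glue bottle is disturbed (distance of glue from where it was at the start of the episode above 0.025 m).
It fails at once if the mug is disturbed (distance of mug from where it was at the start of the episode above 0.025 m).
It fails at once if the tape roll is disturbed (distance of tape from where it was at the start of the episode above 0.025 m).
It also fails if it takes over 64 s, if anything falls off the work surface, if the arm or the gripper's body presses on something with over 40 N, if the wrist force passes 120 N, or if a joint passes its speed limit or range.

## Working session

There is one attempt and no reset: what is moved stays moved. The work goes in short steps, Python scripts to look and compute and a tool call to move; the robot and the scene stay as the last step left them, time stands still between calls to the robot, and variables do not carry over. Pictures are saved under pics/ and viewed, and the job is handed in when it is done.

Besides the shell and the picture viewer there is one more tool, called after "Emit:" as a command line: name --pt "numbers of a row" for each row, then --argument value for the rest. arm_command: Moves the arm, as the interface text tells. Its arguments: {"type":"object","properties":{"series":{"type":"array"},"jaw":{"type":"number"},"squeeze":{"type":"number"}},"required":["series"]}

```bash
mkdir -p pics; ls; cat > h.py <<'E'
import numpy as np, cv2
from workcell import bot, camera, finder
def save(p,n): cv2.imwrite(f'pics/{n}.png',cv2.cvtColor(p['frame'],cv2.COLOR_RGB2BGR))
def pose(p,st=None):
    if 'xyz' in p: return np.array(p['xyz']),np.array(p['orientation']).reshape(3,3)
    T=np.array(p['tool_from_camera']);R=np.array(st['orientation']).reshape(3,3)
    return np.array(st['eef_pos'])+R@T[:3,3],R@T[:3,:3]
def ray(p,uv,st=None):
    K=np.array(p['camera_matrix']);c,R=pose(p,st)
    d=np.linalg.inv(K)@np.array([uv[0],uv[1],1.]);return c,R@np.array([d[0],-d[1],-d[2]])
def at(p,uv,z,st=None):
    c,d=ray(p,uv,st);return c+d*(z-c[2])/d[2]
def proj(p,X,st=None):
    K=np.array(p['camera_matrix']);c,R=pose(p,st);q=R.T@(np.array(X)-c);q=K@np.array([q[0],-q[1],-q[2]]);return q[:2]/q[2]
E
python3 - <<'E'
from h import *
s=bot.observe();print(s)
for n in('top','scene'):
    p=camera(n);save(p,n+'0');print(n,{k:v for k,v in p.items() if k!='frame'})
    for t in['parts_box','lid','lid_knob','jig','stop_plate','glue','mug','tape']:
        for r in finder.masks_of(p,t)[:2]: print(t,round(r['conf'],2),np.round(r['extent'],1))
E
```

```text
pics
{'time': 0.0, 'qpos': array([-1.27600463e+00,  8.75216409e-02,  1.75126959e-01,  1.65980594e+00,
       -1.39017507e-05,  1.57078633e+00]), 'dq': array([-0.00050739, -0.00020716, -0.00059129,  0.00064792, -0.00052975,
        0.00032026]), 'tau': array([-1.64206026e-04, -5.20390177e+01,  4.64805830e+01,  1.64685101e-02,
       -2.41159540e-05, -7.62905302e-06]), 'eef_pos': array([ 0.15972668, -0.52605555,  0.23054555]), 'orientation': array([[ 9.56859773e-01,  2.90549818e-01, -4.21307232e-04],
       [ 2.90550123e-01, -9.56858836e-01,  1.33968022e-03],
       [-1.38877025e-05, -1.40429698e-03, -9.99999014e-01]]), 'wrist_force': array([-0.40207901, -0.43186289, -0.20476293]), 'wrist_torque': array([ 0.0066685 , -0.02933421, -0.02629919]), 'width': 0.08548174360176168}
top {'camera_matrix': array([[525.64428361,   0.        , 279.24534415],
       [  0.        , 525.64428361, 216.62704224],
       [  0.        ,   0.        ,   1.        ]]), 'xyz': array([0.56250512, 0.00860539, 1.23886533]), 'orientation': array([[ 0.02663299,  0.99814406, -0.05476412],
       [-0.99953714,  0.0
[... 504 characters left out ...]
9653738,   0.        , 279.28414485],
       [  0.        , 492.39653738, 206.14115067],
       [  0.        ,   0.        ,   1.        ]]), 'xyz': array([0.99675242, 0.43333438, 0.96676853]), 'orientation': array([[-0.76039277, -0.54739623,  0.34951423],
       [ 0.64931256, -0.62914147,  0.42728704],
       [-0.01400142,  0.55184996,  0.83382587]]), 'shot': 2}
parts_box 0.89 [238.9 154.1  79.1  48.3]
lid 0.93 [236.6 130.2  76.5  54.5]
lid 0.27 [427.1 300.5 126.  106.2]
lid_knob 0.71 [239.5 131.1  74.3  58.6]
jig 0.76 [424.9 301.1 126.3 106.9]
stop_plate 0.69 [415.3 305.4  30.   27.2]
glue 0.76 [197.4 217.8  22.9  50.1]
mug 0.62 [236.9 257.5  39.8  58.7]
tape 0.63 [278.1 298.3  42.9  45.4]
```

View pics/top0.png

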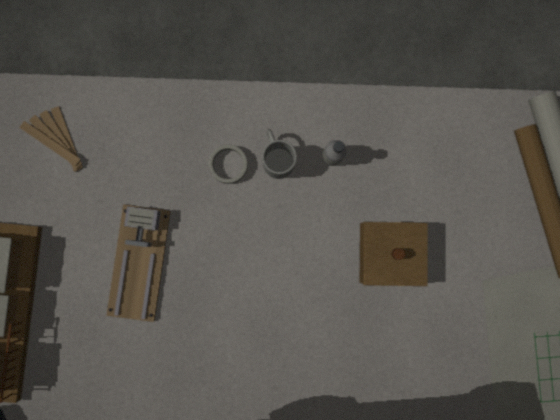

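View pics/scene0.png

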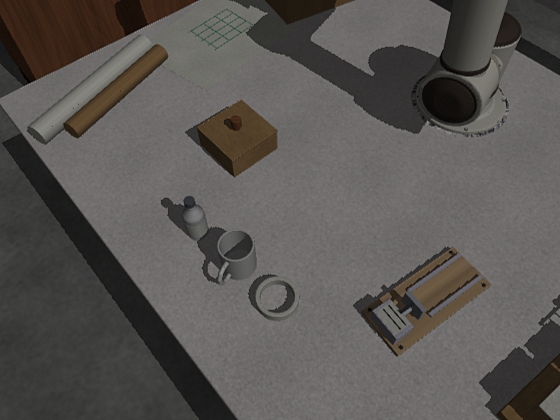

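```bash
python3 - <<'E'
from h import *
p=camera('top')
f=cv2.cvtColor(p['frame'],cv2.COLOR_RGB2BGR)
a=cv2.resize(f[205:305,340:450],None,fx=4,fy=4,interpolation=cv2.INTER_CUBIC)
b=cv2.resize(f[195:330,95:185],None,fx=4,fy=4,interpolation=cv2.INTER_CUBIC)
c=np.zeros((540,800,3),np.uint8);c[:400,:440]=a;c[:540,440:800]=b
cv2.imwrite('pics/crop1.png',np.clip(c*1.8,0,255).astype(np.uint8))
for t in['lid','lid_knob','jig']:
    m=finder.masks_of(p,t)
    if m:
        cs,_=cv2.findContours(m[0]['mask'].astype(np.uint8),0,1);k=max(cs,key=cv2.contourArea)
        print(t,m[0]['conf'],cv2.minAreaRect(k),cv2.boxPoints(cv2.minAreaRect(k)).tolist())
E
```

```text
lid 0.64 ((395.0, 252.5), (64.99998474121094, 63.99999237060547), 90.0) [[363.0, 220.0], [427.0, 220.0], [427.0, 285.0], [363.0, 285.0]]
lid_knob 0.37 ((139.81471252441406, 240.9060821533203), (22.26763916015625, 22.77143096923828), 40.91438674926758) [[123.94416046142578, 242.21826171875], [138.85784912109375, 225.0101318359375], [155.68527221679688, 239.59390258789062], [140.77157592773438, 256.8020324707031]]
jig 0.8 ((138.23568725585938, 262.6697998046875), (49.02311325073242, 113.1159896850586), 8.297144889831543) [[105.81898498535156, 315.0986022949219], [122.14241027832031, 203.16661071777344], [170.6523895263672, 210.24099731445312], [154.32896423339844, 322.1729736328125]]
```

View pics/crop1.png

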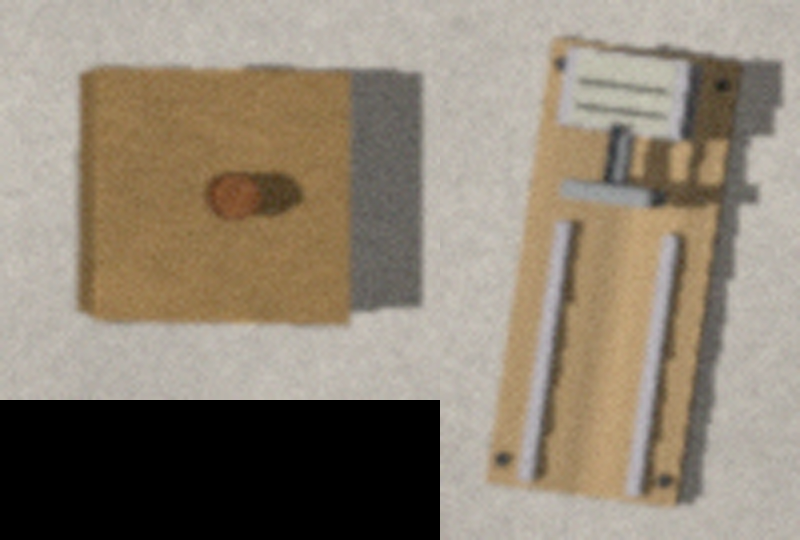

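```bash
python3 - <<'E'
from h import *
p=camera('top')
L=[at(p,u,.068) for u in[(364.2,222),(427.5,222.5),(427.2,285.7),(363.2,284.5)]]
print(np.round(L,4),np.mean(L,0)); print('knob',at(p,(398.7,254),.106))
J=[at(p,u,.012) for u in[(123.75,204.5),(170.5,210),(154.5,321.2),(107.2,315.7)]]
J=np.array(J);print(np.round(J,4),J.mean(0)); print(np.linalg.norm(J[0]-J[1]),np.linalg.norm(J[1]-J[2]))
d=(J[0]+J[1]-J[2]-J[3]);print('jig yaw',np.arctan2(d[1],d[0]));d=(J[0]+J[3]-J[2]-J[1]);print(np.arctan2(d[1],d[0])-np.pi/2)
d=np.array(L);d=d[0]+d[1]-d[2]-d[3];print('lid yaw',np.arctan2(d[1],d[0]))
print('rails',[at(p,(95+(x-440)/4,195+y/4),.018) for x,y in[(565,222),(528,480),(672,235),(636,494)]])
print('plate top',[at(p,(95+(x-440)/4,195+y/4),.055) for x,y in[(562,190),(664,200)]])
for u,z in[((280,157),.09),((229,164),.025),((335,148),.13)]: print(at(p,u,z))
E
```

```text
[[ 0.6199 -0.1971  0.068 ]
 [ 0.6227 -0.3391  0.068 ]
 [ 0.4819 -0.34    0.068 ]
 [ 0.481  -0.1973  0.068 ]] [ 0.55137169 -0.26837329  0.068     ]
knob [ 0.55099339 -0.26620749  0.106     ]
[[0.6482 0.3554 0.012 ]
 [0.6383 0.2463 0.012 ]
 [0.3806 0.2733 0.012 ]
 [0.3905 0.3824 0.012 ]] [0.51440045 0.31435704 0.012     ]
0.1095194136979943 0.25909824971671397
jig yaw -0.10443941951179517
-0.09013922432835253
lid yaw 0.00415427459934061
rails [array([0.54150331, 0.34340982, 0.018     ]), array([0.39348975, 0.35826387, 0.018     ]), array([0.53564876, 0.28159749, 0.018     ]), array([0.3870613 , 0.29628655, 0.018     ])]
plate top [array([0.55996661, 0.33569392, 0.055     ]), array([0.55589503, 0.27856532, 0.055     ])]
[ 0.75706    -0.00477402  0.09      ]
[0.74824202 0.11243979 0.025     ]
[ 0.77302363 -0.12098648  0.13      ]
```

Emit:
arm_command --pt "0 0 0 0 0 0.15" --pt "0 0 0 0 0 0.145" --pt "0 0 0 0 0 0" --jaw 1 --squeeze 30

```text
time: 1.52
eef_pos: [0.1598, -0.5263, 0.2313]
orientation: [[1.0, -0.007, -0.0], [-0.007, -1.0, -0.0], [-0.0, 0.0, -1.0]]
wrist_force: [0.9, -0.7, 0.6]
width: 0.0855
```

```bash
cat >> h.py <<'E'
from scipy.spatial.transform import Rotation as Ro
def go(X,yaw=0.):
    s=bot.observe();R=np.array(s['orientation']).reshape(3,3);P=np.array(s['eef_pos'])
    Rt=np.column_stack([[np.cos(yaw),np.sin(yaw),0],[np.sin(yaw),-np.cos(yaw),0],[0,0,-1]])
    print('t',s['time'],'pos',np.round(P,4),'w',round(s['width'],4),'F',np.round(s['wrist_force'],2),'q6',s['qpos'][5])
    print('shift cm',np.round(R.T@(np.array(X)-P)*100,2),'turn',np.round(Ro.from_matrix(R.T@Rt).as_rotvec(),4))
E
python3 -c "
from h import *
go([.551,-.267,.16])"
```

```text
t 1.525 pos [ 0.1598 -0.5263  0.2313] w 0.0855 F [ 0.88 -0.72  0.65] q6 1.8727209967337253
shift cm [ 38.93 -26.21   7.13] turn [ 0.      0.     -0.0071]
```

Emit:
arm_command --pt "0 0 0 0 0 -0.158" --pt "0 0 0 0 0 -0.158" --pt "0 0 0 0 0 -0.158" --pt "0 0 0 0 0 -0.158" --pt "0 0 0 0 0 -0.158" --pt "0 0 0 0 0 -0.158" --pt "0 0 0 0 0 -0.158" --pt "0 0 0 0 0 -0.158" --pt "0 0 0 0 0 -0.158" --pt "0 0 0 0 0 -0.158" --pt "0 0 0 0 0 0"

```text
time: 2.9
eef_pos: [0.1598, -0.5263, 0.2313]
orientation: [[-0.095, 0.996, 0.0], [0.996, 0.095, -0.0], [-0.0, 0.0, -1.0]]
wrist_force: [-1.1, 0.2, -0.3]
width: 0.0853
```

```bash
python3 -c "
from h import *
go([.551,-.267,.16],np.pi/2)"
```

```text
t 2.9 pos [ 0.1598 -0.5263  0.2313] w 0.0853 F [-1.11  0.2  -0.31] q6 0.20002549009881665
shift cm [22.11 41.4   7.13] turn [0.     0.     0.0948]
```

Emit:
arm_command --pt "0 0 0 0 0 0.09" --pt "2.4 4.3 0 0 0 0" --pt "2.4 4.3 0 0 0 0" --pt "2.4 4.3 0 0 0 0" --pt "2.4 4.3 0 0 0 0" --pt "2.4 4.3 0 0 0 0" --pt "2.4 4.3 0 0 0 0" --pt "2.4 4.3 0 0 0 0" --pt "2.4 4.3 0 0 0 0" --pt "0 0 0 0 0 0" --pt "0 0 0 0 0 0"

```text
time: 4.28
eef_pos: [0.5157, -0.3316, 0.2303]
orientation: [[0.023, 1.0, -0.0], [1.0, -0.023, -0.001], [-0.001, -0.0, -1.0]]
wrist_force: [-0.8, -0.3, 0.3]
width: 0.0853
```

```bash
python3 -c "
from h import *
go([.551,-.267,.16],np.pi/2)"
```

```text
t 4.275 pos [ 0.5157 -0.3316  0.2303] w 0.0853 F [-0.81 -0.29  0.26] q6 1.0228630932613427
shift cm [6.54 3.38 7.03] turn [-0.0001  0.0008 -0.0231]
```

Emit:
arm_command --pt "3 1.6 0 0 0 0" --pt "3 1.6 0 0 0 -0.02" --pt "0.4 0.1 2 0 0 0" --pt "0 0 2 0 0 0" --pt "0 0 0 0 0 0" --pt "0 0 0 0 0 0"

```text
time: 5.03
eef_pos: [0.5466, -0.2716, 0.1919]
orientation: [[0.016, 1.0, 0.002], [1.0, -0.016, -0.003], [-0.003, 0.002, -1.0]]
wrist_force: [-0.6, 0.9, -0.0]
width: 0.0854
```

```bash
python3 -c "
from h import *
go([.551,-.267,.16],np.pi/2)
s=bot.observe();p=camera('wrist');save(p,'w1')
for t in ['lid_knob','lid']:
  for r in finder.masks_of(p,t)[:2]: print(t,r['conf'],r['extent'])
print(proj(p,[.551,-.267,.106],s), proj(p,[.551,-.267,.068],s))
"
```

```text
t 5.025 pos [ 0.5466 -0.2716  0.1919] w 0.0854 F [-0.57  0.93 -0.02] q6 1.1258050469606828
shift cm [0.48 0.43 3.19] turn [ 0.002   0.0026 -0.0155]
lid 0.9 [284.0, 185.6, 193.6, 181.4]
[284.0806818  206.47605823] [283.32557883 190.81948545]
```

View pics/w1.png

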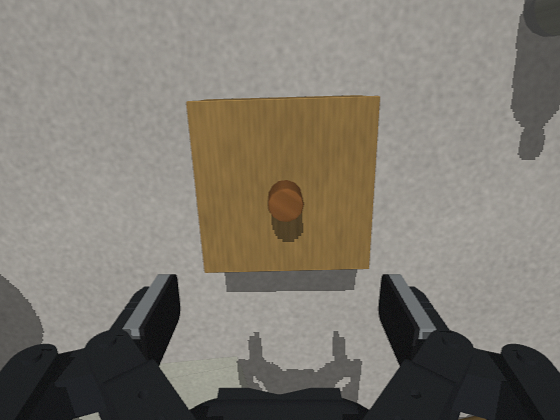

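Emit:
arm_command --pt "0.55 0.5 2.5 0 0 -0.015" --pt "0 0 2.5 0.002 0.002 0" --pt "0 0 2 0 0 0" --pt "0 0 0 0 0 0" --pt "0 0 0 0 0 0"

```text
time: 5.8
eef_pos: [0.5538, -0.2674, 0.1241]
orientation: [[0.001, 1.0, 0.005], [1.0, -0.001, -0.003], [-0.003, 0.005, -1.0]]
wrist_force: [0.1, 0.2, 0.0]
width: 0.0852
```

```bash
python3 -c "
from h import *
go([.552,-.266,.079],np.pi/2)"
```

```text
t 5.8 pos [ 0.5538 -0.2674  0.1241] w 0.0852 F [0.11 0.22 0.01] q6 1.1217945916295766
shift cm [ 0.16 -0.2   4.51] turn [ 0.0053  0.0031 -0.0007]
```

Emit:
arm_command --pt "0.15 -0.2 1 0.005 0.003 0" --pt "0 0 1.2 0 0 0" --pt "0 0 1.2 0 0 0" --pt "0 0 0.9 0 0 0" --pt "0 0 0 0 0 0"

```text
time: 6.42
eef_pos: [0.5521, -0.2662, 0.0794]
orientation: [[0.001, 1.0, 0.001], [1.0, -0.001, -0.001], [-0.001, 0.001, -1.0]]
wrist_force: [0.4, 0.3, 0.3]
width: 0.0854
```

```bash
python3 -c "
from h import *
go([.552,-.266,.079],np.pi/2)
p=camera('wrist');save(p,'w2')"
```

```text
t 6.425 pos [ 0.5521 -0.2662  0.0794] w 0.0854 F [0.4  0.32 0.3 ] q6 1.1223449772120935
shift cm [ 0.02 -0.01  0.04] turn [ 0.0012  0.0005 -0.0008]
```

View pics/w2.png

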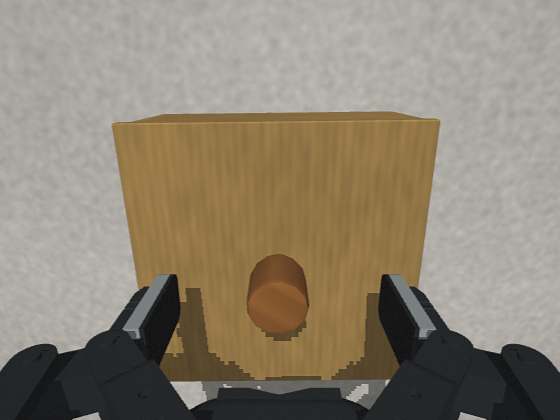

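Emit:
arm_command --pt "0 0 0 0 0 0" --pt "0 0 0 0 0 0" --pt "0 0 0 0 0 0" --pt "0 0 0 0 0 0" --pt "0 0 0 0 0 0" --pt "0 0 0 0 0 0" --jaw 0 --squeeze 50

```text
time: 7.22
eef_pos: [0.553, -0.2666, 0.0814]
orientation: [[0.001, 1.0, 0.004], [1.0, -0.001, -0.002], [-0.002, 0.004, -1.0]]
wrist_force: [1.5, -0.1, -0.6]
width: 0.0241
```

Emit:
arm_command --pt "0 0 -0.5 0 0 0" --pt "0 0 -1 0 0 0" --pt "0 0 -1.5 0 0 0" --pt "0 0 -1.5 0 0 0" --pt "0 0 0 0 0 0" --pt "0 0 0 0 0 0"

```text
time: 7.98
eef_pos: [0.553, -0.2666, 0.1304]
orientation: [[0.001, 1.0, 0.005], [1.0, -0.001, -0.002], [-0.002, 0.005, -1.0]]
wrist_force: [0.7, 0.9, -1.5]
width: 0.0244
```

```bash
python3 -c "
from h import *
go([.44,.02,.12],np.pi/2)
p=camera('wrist');save(p,'w3')
p=camera('scene');save(p,'s3')"
```

```text
t 7.975 pos [ 0.553  -0.2666  0.1304] w 0.0244 F [ 0.68  0.94 -1.48] q6 1.1223490280823216
shift cm [ 28.65 -11.33   0.92] turn [ 0.0048  0.0023 -0.0008]
```

View pics/w3.png

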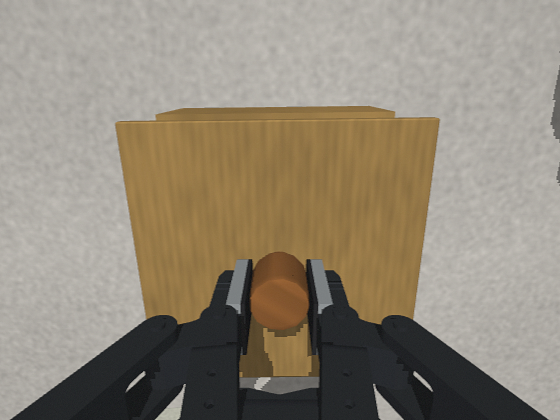

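View pics/s3.png

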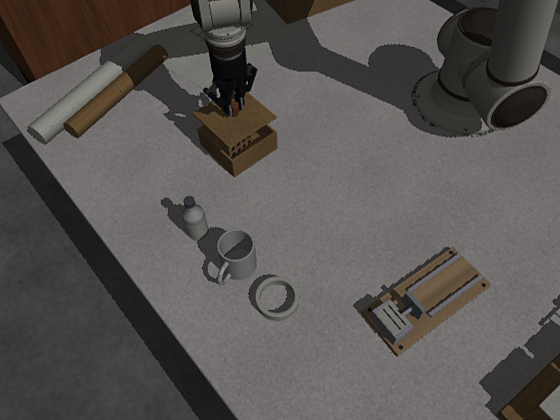

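Emit:
arm_command --pt "1.5 -0.5 -0.3 0 0 0" --pt "2.5 -1 0 0 0 0" --pt "3 -1.2 0 0 0 0" --pt "3 -1.2 0 0 0 0" --pt "3 -1.2 0 0 0 0" --pt "3 -1.2 0 0 0 0" --pt "3 -1.2 0 0 0 0" --pt "3 -1.2 0 0 0 0" --pt "2 -0.8 0 0 0 0" --pt "1 -0.4 0 0 0 0" --pt "0 0 0 0 0 0" --pt "0 0 0 0 0 0"

```text
time: 9.57
eef_pos: [0.4449, -0.0028, 0.1304]
orientation: [[-0.001, 1.0, 0.001], [1.0, 0.001, 0.001], [0.001, 0.001, -1.0]]
wrist_force: [-0.1, -0.7, -1.8]
width: 0.0241
```

```bash
python3 -c "
from h import *
go([.44,.02,.06],np.pi/2)"
```

```text
t 9.575 pos [ 0.4449 -0.0028  0.1304] w 0.0241 F [-0.06 -0.75 -1.79] q6 1.5625167468631458
shift cm [ 2.28 -0.49  7.04] turn [ 0.0007 -0.0008  0.0015]
```

Emit:
arm_command --pt "0 0 1.5 0 0 0" --pt "0 0 2 0 0 0" --pt "0 0 2 0 0 0" --pt "0 0 2 0 0 0" --pt "0 0 1 0 0 0" --pt "0 0 0 0 0 0" --pt "0 0 0 0 0 0"

```text
time: 10.45
eef_pos: [0.4445, -0.0058, 0.0381]
orientation: [[0.004, 1.0, -0.003], [1.0, -0.004, 0.0], [0.0, -0.003, -1.0]]
wrist_force: [-1.2, -0.4, -0.9]
width: 0.0243
```

```bash
python3 -c "
from h import *
go([.445,-.003,.026],np.pi/2)
p=camera('scene');save(p,'s4')"
```

```text
t 10.45 pos [ 0.4445 -0.0058  0.0381] w 0.0243 F [-1.16 -0.37 -0.91] q6 1.5611871241369666
shift cm [0.28 0.05 1.21] turn [-0.0028 -0.0004 -0.0037]
```

View pics/s4.png

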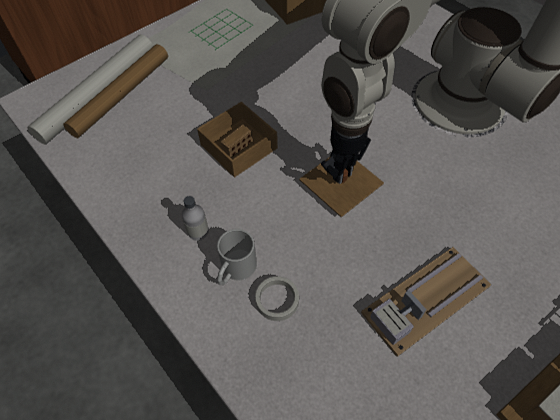

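Lid held level about 14 mm over clear table (around pixel 341,188); the block shows in the open box (235,138). Lower gently.

Emit:
arm_command --pt "0 0 0.6 0 0 0" --pt "0 0 0.4 0 0 0" --pt "0 0 0.2 0 0 0" --pt "0 0 0.1 0 0 0" --pt "0 0 0 0 0 0"

```text
time: 11.12
eef_pos: [0.4453, -0.0057, 0.0254]
orientation: [[0.003, 1.0, -0.001], [1.0, -0.003, 0.0], [0.0, -0.001, -1.0]]
wrist_force: [0.2, 0.8, -1.2]
width: 0.0239
```

Emit:
arm_command --pt "0 0 0.1 0 0 0" --pt "0 0 0.1 0 0 0" --pt "0 0 0 0 0 0"

```text
time: 11.5
eef_pos: [0.4456, -0.0057, 0.0245]
orientation: [[0.003, 1.0, 0.0], [1.0, -0.003, 0.0], [0.0, 0.0, -1.0]]
wrist_force: [-0.1, -0.7, -1.5]
width: 0.0242
```

Emit:
arm_command --pt "0 0 0.15 0 0 0" --pt "0 0 0.15 0 0 0" --pt "0 0 0 0 0 0"

```text
time: 11.88
eef_pos: [0.4459, -0.0057, 0.0245]
orientation: [[0.003, 1.0, 0.002], [1.0, -0.003, 0.0], [0.0, 0.002, -1.0]]
wrist_force: [0.5, 1.0, -1.2]
width: 0.0242
```

Emit:
arm_command --pt "0 0 0.25 0 0 0" --pt "0 0 0.25 0 0 0"

```text
time: 12.12
eef_pos: [0.4462, -0.0057, 0.0241]
orientation: [[0.004, 1.0, 0.004], [1.0, -0.004, 0.0], [0.0, 0.004, -1.0]]
wrist_force: [-15.9, 1.0, 33.7]
width: 0.0242
```

Emit:
arm_command --pt "0 0 -0.1 0 0 0" --pt "0 0 0 0 0 0"

```text
time: 12.38
eef_pos: [0.4464, -0.0057, 0.0254]
orientation: [[0.003, 1.0, 0.005], [1.0, -0.003, 0.0], [0.0, 0.005, -1.0]]
wrist_force: [0.1, -0.2, -1.6]
width: 0.0242
```

Emit:
arm_command --pt "0 0 0 0 0 0" --pt "0 0 0 0 0 0" --pt "0 0 0 0 0 0" --pt "0 0 0 0 0 0" --pt "0 0 0 0 0 0" --pt "0 0 0 0 0 0" --jaw 1

```text
time: 13.12
eef_pos: [0.4463, -0.0057, 0.0244]
orientation: [[0.003, 1.0, 0.004], [1.0, -0.003, 0.0], [0.0, 0.004, -1.0]]
wrist_force: [0.4, 0.5, 0.4]
width: 0.0856
```

Emit:
arm_command --pt "0 0 -1.5 0 0 0" --pt "0 0 -3 0 0 0" --pt "0 0 -4 0 0 0" --pt "0 0 -4 0 0 0" --pt "0 0 -4 0 0 0" --pt "0 0 -2 0 0 0" --pt "0 0 0 0 0 0"

```text
time: 14.0
eef_pos: [0.445, -0.0058, 0.2216]
orientation: [[0.004, 1.0, 0.009], [1.0, -0.004, 0.0], [0.0, 0.009, -1.0]]
wrist_force: [-0.7, -0.4, -0.8]
width: 0.0854
```

```bash
python3 -c "
from h import *
go([.551,-.268,.2],np.pi)
p=camera('scene');save(p,'s5')
p=camera('top');save(p,'t5')
m=finder.masks_of(p,'block');print([(r['conf'],r['extent']) for r in m])
f=cv2.cvtColor(p['frame'],cv2.COLOR_RGB2BGR)
a=cv2.resize(f[205:305,340:450],None,fx=6,fy=6,interpolation=cv2.INTER_CUBIC)
cv2.imwrite('pics/c5.png',np.clip(a*1.8,0,255).astype(np.uint8))
"
```

```text
t 14.0 pos [ 0.445  -0.0058  0.2216] w 0.0854 F [-0.66 -0.4  -0.82] q6 1.5611993205124215
shift cm [-26.19  10.68   2.25] turn [ 0.007   0.0067 -1.5743]
[(0.73, [388.9, 248.4, 17.1, 35.6])]
```

View pics/s5.png

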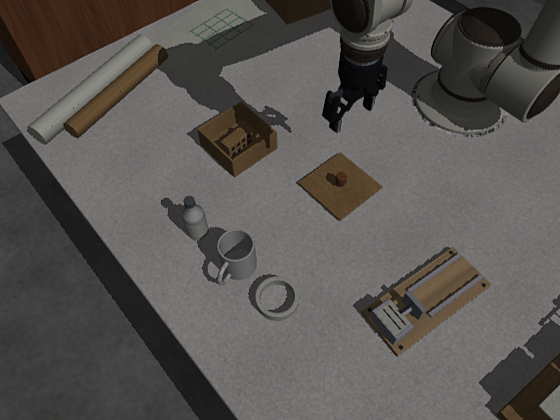

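View pics/c5.png

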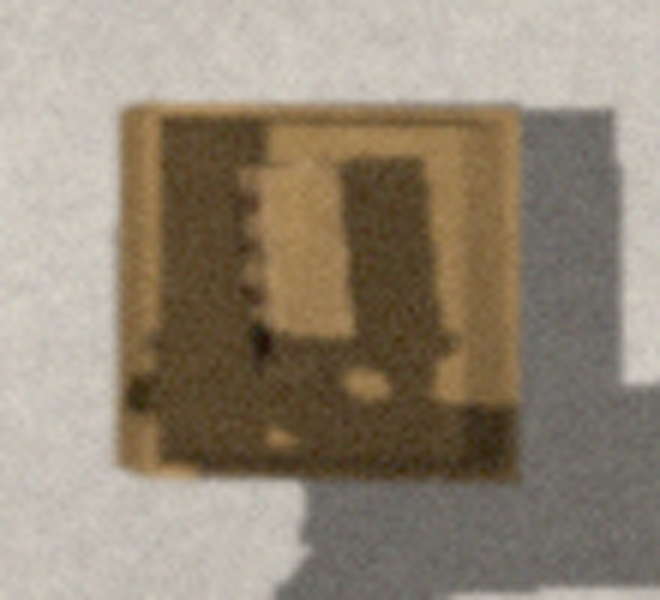

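Emit:
arm_command --pt "-1.5 0.6 0 0 0 -0.15" --pt "-3.2 0.6 0 0 0 -0.15" --pt "-3.2 0.2 0 0 0 -0.15" --pt "-3.3 -0.3 0 0 0 -0.15" --pt "-3.3 -0.8 0 0 0 -0.15" --pt "-3.2 -1.2 0 0 0 -0.15" --pt "-3 -1.8 0 0 0 -0.15" --pt "-2.5 -2 0 0 0 -0.15" --pt "-2 -2 0 0 0 -0.15" --pt "0 0 0 0 0 -0.1" --pt "0 0 0 0 0 0" --pt "0 0 0 0 0 0"

```text
time: 15.65
eef_pos: [0.5458, -0.2691, 0.2006]
orientation: [[-0.997, 0.078, -0.019], [0.078, 0.997, 0.009], [0.019, 0.008, -1.0]]
wrist_force: [-0.3, 0.3, 0.4]
width: 0.0856
```

```bash
python3 -c "
from h import *
go([.551,-.268,.2],np.pi)"
```

```text
t 15.65 pos [ 0.5458 -0.2691  0.2006] w 0.0856 F [-0.31  0.35  0.4 ] q6 -0.3797626932474849
shift cm [-0.51  0.15  0.05] turn [ 0.0083 -0.0191 -0.0783]
```

Emit:
arm_command --pt "-0.5 0.1 0 0.008 -0.019 -0.05" --pt "0 0 0 0 0 0"

```text
time: 15.9
eef_pos: [0.5505, -0.2678, 0.2]
orientation: [[-1.0, 0.03, -0.001], [0.03, 1.0, 0.0], [0.001, 0.0, -1.0]]
wrist_force: [0.2, 0.7, -0.3]
width: 0.0855
```

```bash
python3 -c "
from h import *
go([.551,-.268,.2],np.pi)
s=bot.observe();p=camera('wrist');save(p,'w6')
m=finder.masks_of(p,'block');print([(r['conf'],r['extent']) for r in m])
"
```

```text
t 15.9 pos [ 0.5505 -0.2678  0.2   ] w 0.0855 F [ 0.18  0.68 -0.3 ] q6 -0.42241488212573
shift cm [-0.05 -0.02  0.  ] turn [ 0.0002 -0.0007 -0.0302]
[(0.9, [285.5, 192.4, 46.3, 98.7])]
```

View pics/w6.png

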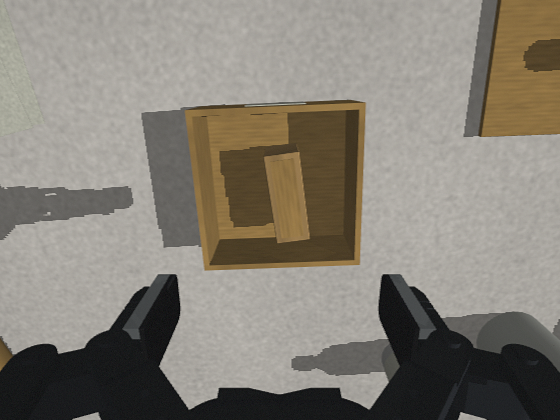

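```bash
python3 -c "
from h import *
s=bot.observe();p=camera('wrist')
f=cv2.cvtColor(p['frame'],cv2.COLOR_RGB2BGR)
cv2.imwrite('pics/c6.png',cv2.resize(f[130:260,220:350],None,fx=4.5,fy=4.5,interpolation=cv2.INTER_CUBIC))
Q=np.array([at(p,u,.055,s) for u in[(264,155),(298,152),(309,239),(278,242)]])
print(Q,Q.mean(0))
print([np.linalg.norm(Q[i]-Q[(i+1)%4]) for i in range(4)])
d=Q[3]+Q[2]-Q[0]-Q[1];print(np.arctan2(d[1],d[0]))
d=Q[1]+Q[2]-Q[0]-Q[3];print(np.arctan2(d[1],d[0])-np.pi/2)
B=np.array([at(p,u,.062,s) for u in[(187,109),(366,103),(360,265),(206,270)]]);print('box',B.mean(0))
"
```

```text
[[ 0.52121296 -0.2789533   0.055     ]
 [ 0.51959042 -0.2508561   0.055     ]
 [ 0.59809331 -0.24202546  0.055     ]
 [ 0.60016204 -0.26985762  0.055     ]] [ 0.55976468 -0.26042312  0.055     ]
[np.float64(0.02814401584804533), np.float64(0.0789979918545902), np.float64(0.027908939148927392), np.float64(0.07947130685493486)]
0.11336452619657143
0.06590304349706355
box [ 0.55219822 -0.26683115  0.062     ]
```

View pics/c6.png

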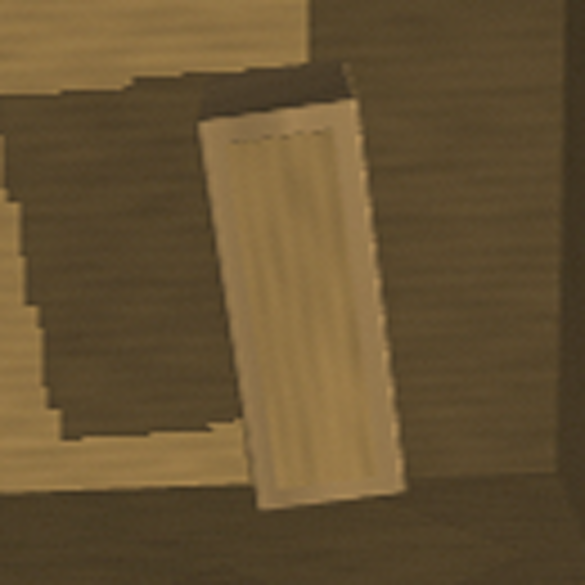

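Emit:
arm_command --pt "0 0 0 0 0 -0.145" --pt "0 0 0 0 0 0" --jaw 0.6

```text
time: 16.3
eef_pos: [0.5503, -0.2679, 0.2002]
orientation: [[-0.993, -0.115, -0.001], [-0.115, 0.993, 0.0], [0.001, 0.001, -1.0]]
wrist_force: [-0.9, -0.2, -0.3]
width: 0.0521
```

```bash
python3 -c "
from h import *
go([.5595,-.2605,.1],np.pi+.115)
s=bot.observe();p=camera('wrist')
Q=np.array([at(p,u,.055,s) for u in[(264,157.1),(299.1,151.8),(310,239.3),(277.3,243.1)]])
save(p,'w7')"
```

```text
t 16.3 pos [ 0.5503 -0.2679  0.2002] w 0.0521 F [-0.9  -0.17 -0.3 ] q6 -0.5677506926454557
shift cm [-1.01  0.63 10.02] turn [ 0.0006 -0.0013 -0.0002]
```

View pics/w7.png

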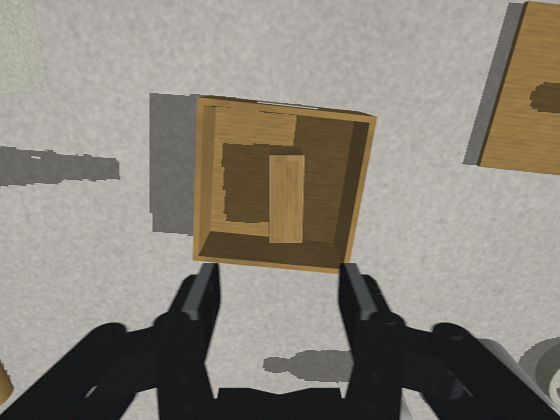

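Emit:
arm_command --pt "-1 0.6 2 0 0 0" --pt "0 0 3 0 0 0" --pt "0 0 3 0 0 0" --pt "0 0 1.5 0 0 0" --pt "0 0 0 0 0 0" --pt "0 0 0 0 0 0"

```text
time: 17.1
eef_pos: [0.5611, -0.2585, 0.0982]
orientation: [[-0.995, -0.103, -0.003], [-0.103, 0.995, 0.002], [0.003, 0.002, -1.0]]
wrist_force: [1.2, 0.2, -1.1]
width: 0.0514
```

```bash
python3 -c "
from h import *
go([.5595,-.2605,.017],np.pi+.115)
s=bot.observe();p=camera('wrist')
save(p,'w8')
for r in finder.masks_of(p,'block'):print(r['conf'],r['extent'])
print(proj(p,[.5595,-.2605,.055],s))
"
```

```text
t 17.1 pos [ 0.5611 -0.2585  0.0982] w 0.0514 F [ 1.18  0.23 -1.11] q6 -0.5349133350129919
shift cm [ 0.16 -0.2   8.12] turn [ 0.0019 -0.0025 -0.0119]
[275.29478887 234.45535863]
```

View pics/w8.png

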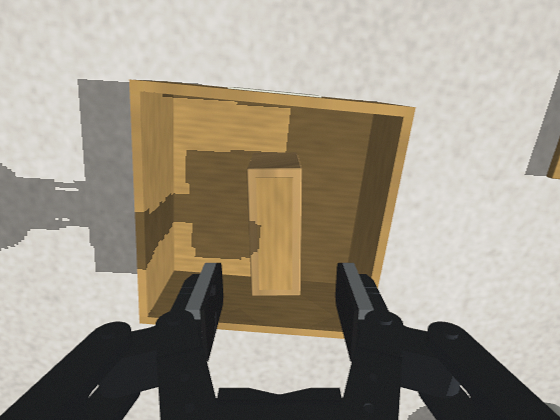

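Emit:
arm_command --pt "0.2 -0.2 1.5 0.002 -0.002 -0.012" --pt "0 0 2 0 0 0" --pt "0 0 0 0 0 0"

```text
time: 17.58
eef_pos: [0.5598, -0.2616, 0.063]
orientation: [[-0.993, -0.116, 0.003], [-0.116, 0.993, -0.002], [-0.002, -0.002, -1.0]]
wrist_force: [0.4, -0.3, 0.4]
width: 0.051
```

```bash
python3 -c "
from h import *
go([.5595,-.2605,.017],np.pi+.115)
p=camera('wrist');save(p,'w9')"
```

```text
t 17.575 pos [ 0.5598 -0.2616  0.063 ] w 0.051 F [ 0.38 -0.27  0.44] q6 -0.5532193518635065
shift cm [0.03 0.12 4.6 ] turn [-0.0021  0.0024  0.0013]
```

View pics/w9.png

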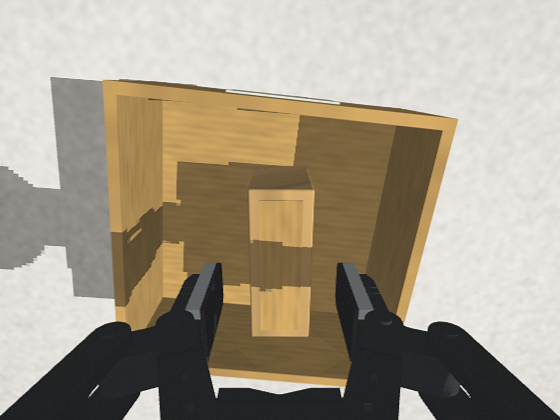

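Centred between the fingers (block columns 250–314, fingers 218–340). Descend and grip.

Emit:
arm_command --pt "0 0.1 1.5 -0.002 0.002 0" --pt "0 0 1.5 0 0 0" --pt "0 0 1 0 0 0" --pt "0 0 0.4 0 0 0" --pt "0 0 0 0 0 0"

```text
time: 18.25
eef_pos: [0.5606, -0.2611, 0.0178]
orientation: [[-0.993, -0.116, 0.002], [-0.116, 0.993, -0.001], [-0.002, -0.001, -1.0]]
wrist_force: [0.2, 0.2, 0.1]
width: 0.0512
```

```bash
python3 -c "
from h import *
go([.5595,-.2605,.017],np.pi+.115)
p=camera('wrist');save(p,'w10')"
```

```text
t 18.25 pos [ 0.5606 -0.2611  0.0178] w 0.0512 F [0.17 0.17 0.05] q6 -0.5522774222660793
shift cm [0.1  0.07 0.08] turn [-0.0013  0.0023  0.0014]
```

View pics/w10.png

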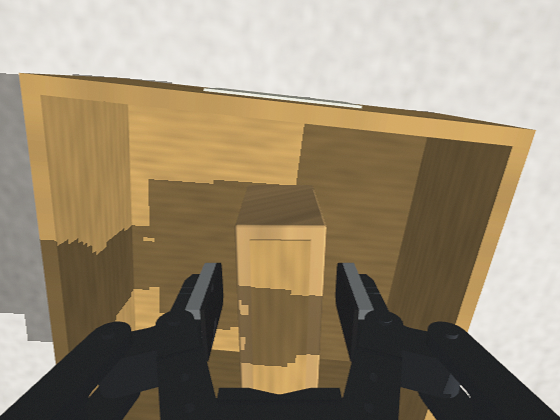

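Emit:
arm_command --pt "0 0 0 0 0 0" --pt "0 0 0 0 0 0" --pt "0 0 0 0 0 0" --pt "0 0 0 0 0 0" --pt "0 0 0 0 0 0" --jaw 0 --squeeze 60

```text
time: 18.92
eef_pos: [0.5613, -0.2614, 0.0193]
orientation: [[-0.993, -0.116, 0.004], [-0.116, 0.993, -0.002], [-0.004, -0.002, -1.0]]
wrist_force: [-0.4, 0.2, -0.7]
width: 0.0294
```

```bash
python3 -c "
from h import *
go([.5595,-.2605,.018],np.pi+.115)"
```

```text
t 18.925 pos [ 0.5613 -0.2614  0.0193] w 0.0294 F [-0.41  0.17 -0.72] q6 -0.5523563513655596
shift cm [0.17 0.11 0.13] turn [-0.0024  0.0042  0.0015]
```

Emit:
arm_command --pt "0 0 -1 0 0 0" --pt "0 0 -2 0 0 0" --pt "0 0 -3 0 0 0" --pt "0 0 -3 0 0 0" --pt "0 0 -2.5 0 0 0" --pt "0 0 -1 0 0 0" --pt "0 0 0 0 0 0" --pt "0 0 0 0 0 0"

```text
time: 19.92
eef_pos: [0.5603, -0.261, 0.1501]
orientation: [[-0.993, -0.116, 0.004], [-0.116, 0.993, -0.002], [-0.004, -0.002, -1.0]]
wrist_force: [0.2, 0.4, -1.0]
width: 0.0296
```

```bash
python3 -c "
from h import *
go([.484,.3174,.15],np.pi-.098)
p=camera('scene');save(p,'s11')
s=bot.observe();p=camera('wrist');save(p,'w11')"
```

```text
t 19.925 pos [ 0.5603 -0.261   0.1501] w 0.0296 F [ 0.17  0.44 -1.  ] q6 -0.5523377233779385
shift cm [ 0.86 58.33 -0.13] turn [-0.0019  0.0043  0.2144]
```

View pics/s11.png

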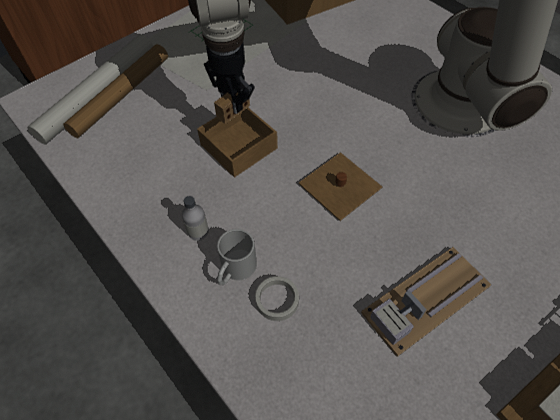

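View pics/w11.png

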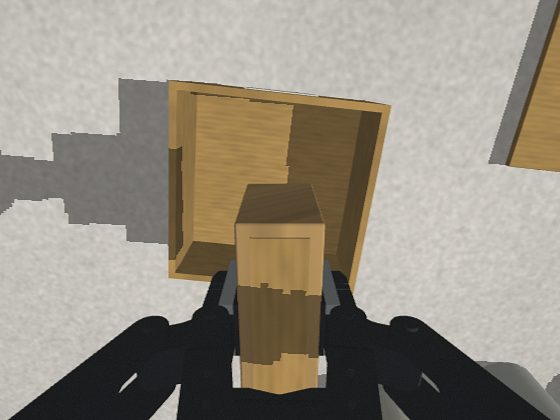

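Emit:
arm_command --pt "0 0 0 0 0 0.107" --pt "0 0 0 0 0 0.107" --pt "0.4 1.8 0 0 0 0" --pt "0.8 3.5 0 0 0 0" --pt "1 4.3 0 0 0 0" --pt "1 4.3 0 0 0 0" --pt "1 4.3 0 0 0 0" --pt "1 4.3 0 0 0 0" --pt "1 4.3 0 0 0 0" --pt "1 4.3 0 0 0 0" --pt "1 4.3 0 0 0 0" --pt "1 4.3 0 0 0 0" --pt "1 4.3 0 0 0 0" --pt "0.8 3.5 0 0 0 0" --pt "0.4 1.8 0 0 0 0" --pt "0 0 0 0 0 0" --pt "0 0 0 0 0 0"

```text
time: 22.15
eef_pos: [0.4782, 0.2642, 0.1415]
orientation: [[-0.997, 0.071, -0.009], [0.071, 0.998, 0.001], [0.009, 0.001, -1.0]]
wrist_force: [0.4, -0.1, -1.0]
width: 0.0295
```

```bash
python3 -c "
from h import *
go([.484,.3174,.15],np.pi-.098)"
```

```text
t 22.15 pos [0.4782 0.2642 0.1415] w 0.0295 F [ 0.37 -0.13 -0.97] q6 0.57256831029869
shift cm [-0.2   5.35 -0.85] turn [ 0.0006 -0.0086  0.0274]
```

Emit:
arm_command --pt "0 2 0 0 -0.008 0.027" --pt "-0.1 2 0 0 0 0" --pt "-0.1 1.3 0 0 0 0" --pt "0 0 0 0 0 0" --pt "0 0 0 0 0 0"

```text
time: 22.78
eef_pos: [0.4863, 0.3155, 0.1415]
orientation: [[-0.995, 0.1, -0.001], [0.1, 0.995, -0.0], [0.001, -0.001, -1.0]]
wrist_force: [0.9, -0.7, -1.2]
width: 0.0294
```

```bash
python3 -c "
from h import *
go([.484,.3174,.1],np.pi-.098)
s=bot.observe();p=camera('wrist');save(p,'w12')
def J(x,y,z): 
  c,q=np.cos(-.098),np.sin(-.098); return [.5144+c*x-q*y,.3144+q*x+c*y,z]
f=cv2.cvtColor(p['frame'],cv2.COLOR_RGB2BGR)
for a in[(-.125,.027,.018),(.025,.027,.018),(-.125,-.027,.018),(.025,-.027,.018),(-.13,.055,.012),(-.13,-.055,.012)]:
  u=proj(p,J(*a),s);print(a,u);cv2.circle(f,tuple(int(v) for v in u),3,(0,0,255),1)
cv2.imwrite('pics/w12b.png',f)
"
```

```text
t 22.775 pos [0.4863 0.3155 0.1415] w 0.0294 F [ 0.86 -0.65 -1.17] q6 0.6756355660807231
shift cm [0.24 0.17 4.15] turn [-0.0005 -0.0008 -0.0022]
(-0.125, 0.027, 0.018) [318.87227443  64.71310717]
(0.025, 0.027, 0.018) [312.69890555 256.28857882]
(-0.125, -0.027, 0.018) [242.28471569  64.86960639]
(0.025, -0.027, 0.018) [248.60503886 256.43040299]
(-0.13, 0.055, 0.012) [357.26520992  57.62393254]
(-0.13, -0.055, 0.012) [203.7854746   57.93660213]
```

View pics/w12b.png

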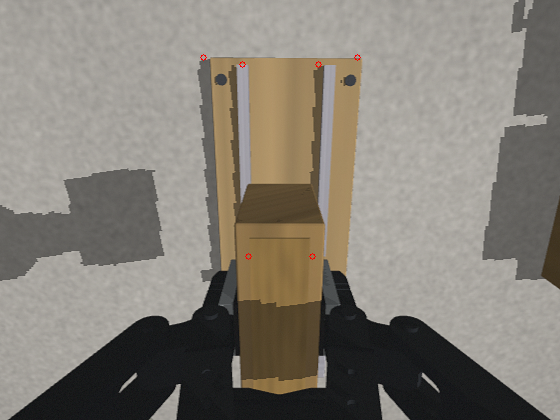

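Emit:
arm_command --pt "0.2 0.4 1.5 0 0 0" --pt "0 0 2.5 0 0 0" --pt "0 0 2.5 0 0 0" --pt "0 0 1.5 0 0 0" --pt "0 0 0 0 0 0" --pt "0 0 0 0 0 0"

```text
time: 23.58
eef_pos: [0.4837, 0.3189, 0.0568]
orientation: [[-0.995, 0.101, -0.001], [0.101, 0.995, -0.001], [0.001, -0.001, -1.0]]
wrist_force: [0.6, -0.1, 0.1]
width: 0.0292
```

```bash
python3 -c "
from h import *
go([.484,.3194,.04],np.pi-.098)
s=bot.observe();p=camera('wrist');save(p,'w13')
p=camera('scene');f=cv2.cvtColor(p['frame'],cv2.COLOR_RGB2BGR)
cv2.imwrite('pics/s13.png',cv2.resize(f[220:360,340:500],None,fx=4,fy=4,interpolation=cv2.INTER_CUBIC))
"
```

```text
t 23.575 pos [0.4837 0.3189 0.0568] w 0.0292 F [ 0.59 -0.12  0.1 ] q6 0.6839221757030896
shift cm [-0.02  0.06  1.68] turn [-0.0009 -0.0014 -0.0032]
```

View pics/w13.png

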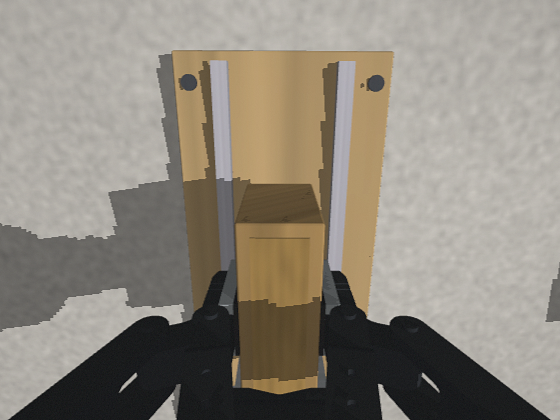

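View pics/s13.png

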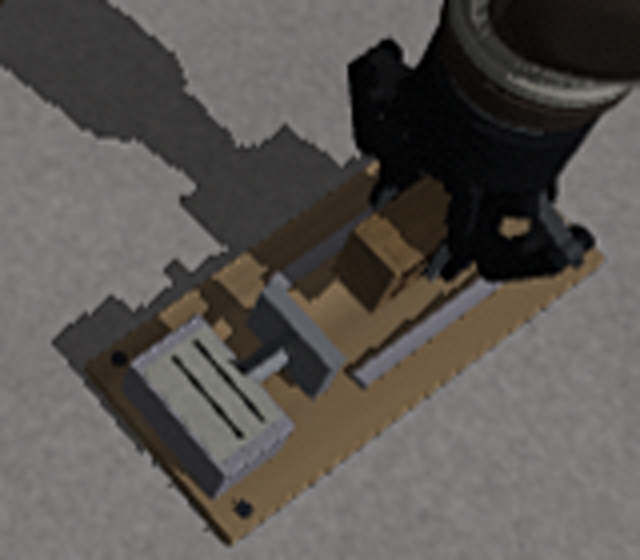

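Emit:
arm_command --pt "0 0 1 0 0 0" --pt "0 0 1 0 0 0" --pt "0 0 0.5 0 0 0" --pt "0 0 0.2 0 0 0" --pt "0 0 0 0 0 0" --pt "0 0 0 0 0 0"

```text
time: 24.42
eef_pos: [0.4844, 0.3192, 0.029]
orientation: [[-0.995, 0.101, 0.0], [0.101, 0.995, 0.0], [-0.0, 0.0, -1.0]]
wrist_force: [0.5, 0.7, -0.8]
width: 0.0294
```

```bash
python3 -c "
from h import *
go([.484,.3194,.027],np.pi-.098)"
```

```text
t 24.425 pos [0.4844 0.3192 0.029 ] w 0.0294 F [ 0.5   0.72 -0.84] q6 0.6839483516098237
shift cm [0.04 0.01 0.2 ] turn [ 0.0003  0.0001 -0.0033]
```

Emit:
arm_command --pt "0 0 0.15 0 0 0" --pt "0 0 0.05 0 0 0" --pt "0 0 0 0 0 0" --pt "0 0 0 0 0 0"

```text
time: 24.92
eef_pos: [0.4846, 0.3194, 0.0274]
orientation: [[-0.995, 0.101, 0.001], [0.101, 0.995, 0.001], [-0.001, 0.001, -1.0]]
wrist_force: [0.3, 0.4, -0.7]
width: 0.029
```

Emit:
arm_command --pt "-0.6 0 0 0 0 0" --pt "-0.8 0 0 0 0 0" --pt "-0.5 0 0 0 0 0" --pt "0 0 0 0 0 0" --pt "0 0 0 0 0 0"

```text
time: 25.55
eef_pos: [0.5053, 0.3173, 0.0274]
orientation: [[-0.995, 0.101, 0.001], [0.101, 0.995, 0.001], [-0.001, 0.001, -1.0]]
wrist_force: [0.5, 0.3, -0.9]
width: 0.0292
```

```bash
python3 -c "
from h import *
go([.484,.3194,.027],np.pi-.098)
p=camera('scene');f=cv2.cvtColor(p['frame'],cv2.COLOR_RGB2BGR)
cv2.imwrite('pics/s14.png',cv2.resize(f[220:360,340:500],None,fx=4,fy=4,interpolation=cv2.INTER_CUBIC))
"
```

```text
t 25.55 pos [0.5053 0.3173 0.0274] w 0.0292 F [ 0.47  0.34 -0.9 ] q6 0.662211194397912
shift cm [ 2.14 -0.    0.04] turn [ 0.0009  0.0009 -0.0037]
```

View pics/s14.png

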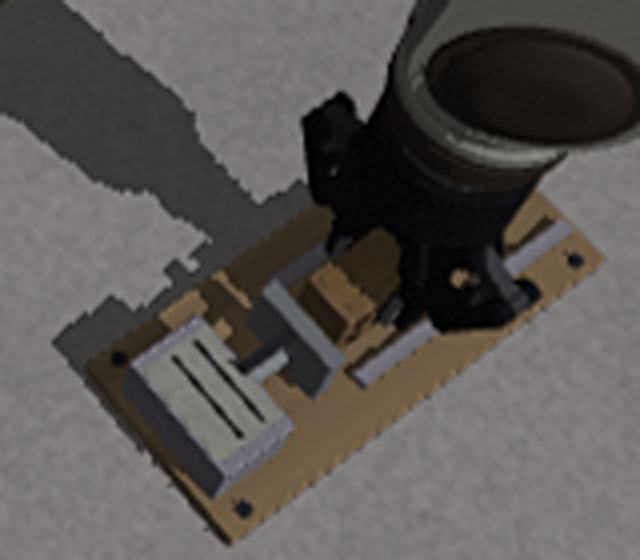

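Emit:
arm_command --pt "-0.4 0 0 0 0 0" --pt "-0.3 0 0 0 0 0" --pt "0 0 0 0 0 0"

```text
time: 25.98
eef_pos: [0.5126, 0.3166, 0.0275]
orientation: [[-0.995, 0.101, 0.001], [0.101, 0.995, 0.001], [-0.001, 0.001, -1.0]]
wrist_force: [-0.0, 0.6, -1.3]
width: 0.0295
```

Emit:
arm_command --pt "-0.3 0 0 0 0 0" --pt "-0.1 0 0 0 0 0" --pt "0 0 0 0 0 0" --pt "0 0 0 0 0 0"

```text
time: 26.48
eef_pos: [0.5165, 0.3162, 0.0274]
orientation: [[-0.995, 0.101, 0.0], [0.101, 0.995, 0.001], [-0.0, 0.001, -1.0]]
wrist_force: [0.1, 0.7, -0.4]
width: 0.0298
```

Emit:
arm_command --pt "-0.3 0 0 0 0 0" --pt "-0.2 0 0 0 0 0" --pt "0 0 0 0 0 0" --pt "0 0 0 0 0 0"

```text
time: 26.98
eef_pos: [0.5212, 0.3157, 0.0274]
orientation: [[-0.995, 0.101, -0.001], [0.101, 0.995, 0.001], [0.001, 0.001, -1.0]]
wrist_force: [-3.1, 0.7, 1.0]
width: 0.0291
```

```bash
python3 -c "
from h import *
go([.53,.3144,.027],np.pi-.098)
p=camera('scene');f=cv2.cvtColor(p['frame'],cv2.COLOR_RGB2BGR)
cv2.imwrite('pics/s15.png',cv2.resize(f[220:360,340:500],None,fx=4,fy=4,interpolation=cv2.INTER_CUBIC))
go([.53,.3144,.027],np.pi-.098)
"
```

```text
t 26.975 pos [0.5212 0.3157 0.0274] w 0.0291 F [-3.07  0.73  0.96] q6 0.6450815965580753
shift cm [-0.89 -0.04  0.04] turn [ 0.0008 -0.0008 -0.003 ]
t 27.025 pos [0.5212 0.3157 0.0274] w 0.0294 F [-3.23  0.21 -0.23] q6 0.6451071181683216
shift cm [-0.89 -0.04  0.04] turn [ 0.0008 -0.0007 -0.003 ]
```

View pics/s15.png

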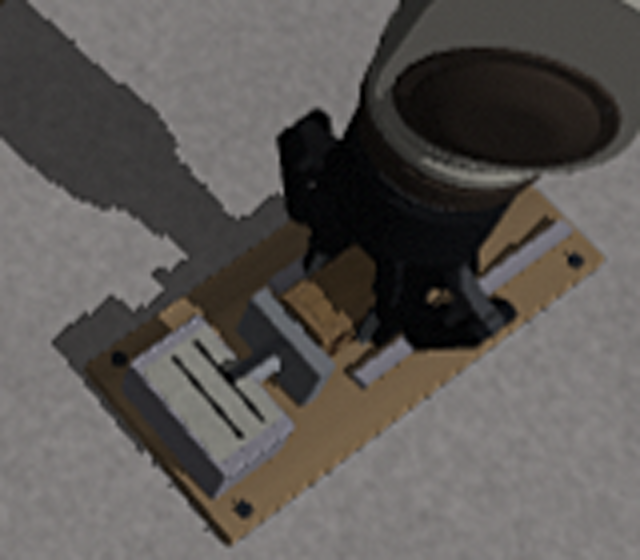

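Emit:
arm_command --pt "-0.25 0 0 0 0 0" --pt "-0.2 0 0 0 0 0" --pt "-0.15 0 0 0 0 0" --pt "0 0 0 0 0 0" --pt "0 0 0 0 0 0"

```text
time: 27.65
eef_pos: [0.5267, 0.3151, 0.0274]
orientation: [[-0.995, 0.1, -0.002], [0.1, 0.995, 0.001], [0.002, 0.001, -1.0]]
wrist_force: [-5.2, 0.8, 0.9]
width: 0.0296
```

```bash
python3 -c "
from h import *
go([.53,.3144,.027],np.pi-.098)
p=camera('scene');f=cv2.cvtColor(p['frame'],cv2.COLOR_RGB2BGR)
cv2.imwrite('pics/s16.png',cv2.resize(f[270:360,350:440],None,fx=6,fy=6,interpolation=cv2.INTER_CUBIC))
p=camera('wrist');save(p,'w16')
p=camera('scene');save(p,'s16f')
go([.53,.3144,.027],np.pi-.098)
"
```

```text
t 27.65 pos [0.5267 0.3151 0.0274] w 0.0296 F [-5.21  0.75  0.92] q6 0.6388329928457825
shift cm [-0.33 -0.04  0.04] turn [ 0.0006 -0.0023 -0.0026]
t 27.8 pos [0.5268 0.3151 0.0274] w 0.0292 F [-4.47  0.32  2.55] q6 0.6388353240662005
shift cm [-0.33 -0.04  0.04] turn [ 0.0007 -0.0022 -0.0026]
```

View pics/s16.png

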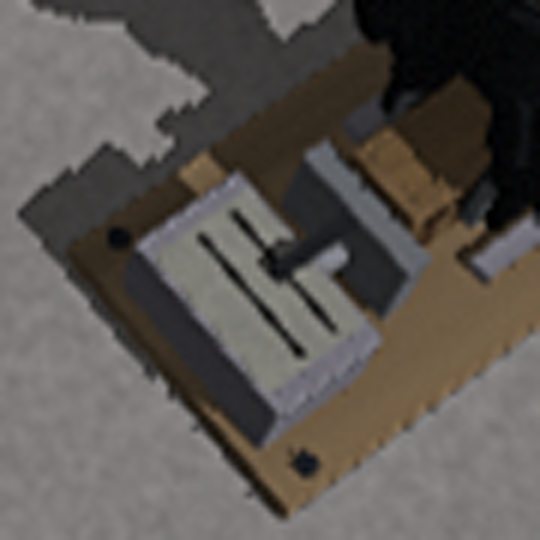

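View pics/w16.png

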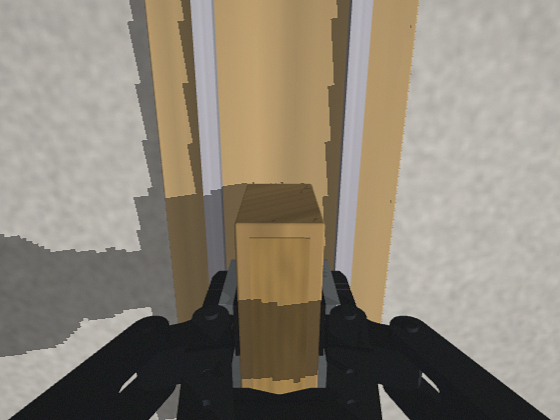

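View pics/s16f.png

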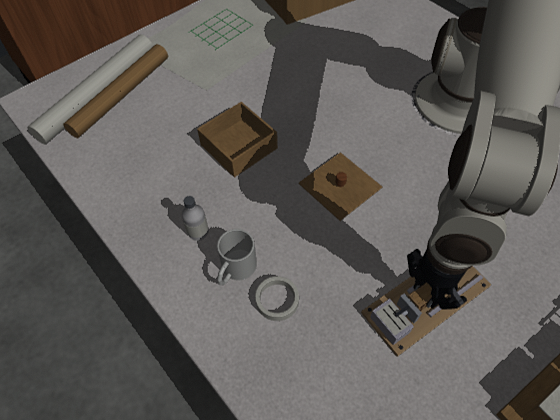

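Emit:
arm_command --pt "-0.05 0 0.1 0 0 0" --pt "0 0 0 0 0 0" --pt "0 0 0 0 0 0" --pt "0 0 0 0 0 0"

```text
time: 28.3
eef_pos: [0.527, 0.3151, 0.0263]
orientation: [[-0.995, 0.1, -0.003], [0.1, 0.995, 0.001], [0.003, 0.001, -1.0]]
wrist_force: [-4.3, 0.1, 1.4]
width: 0.0294
```

```bash
python3 -c "
from h import *
for i in range(6):
  go([.53,.3144,.027],np.pi-.098);p=camera('scene')
f=cv2.cvtColor(p['frame'],cv2.COLOR_RGB2BGR)
cv2.imwrite('pics/s17.png',cv2.resize(f[270:360,350:440],None,fx=6,fy=6,interpolation=cv2.INTER_CUBIC))
"
```

```text
t 28.3 pos [0.527  0.3151 0.0263] w 0.0294 F [-4.31  0.08  1.4 ] q6 0.6383505890963805
shift cm [-0.31 -0.04 -0.07] turn [ 0.0006 -0.0026 -0.0024]
t 28.35 pos [0.527  0.3151 0.0263] w 0.0291 F [-5.58  0.19  1.47] q6 0.6383805969028709
shift cm [-0.3  -0.04 -0.07] turn [ 0.0006 -0.0025 -0.0025]
t 28.4 pos [0.527  0.3151 0.0263] w 0.0291 F [-5.18  0.15  0.64] q6 0.638352518356399
shift cm [-0.3  -0.04 -0.07] turn [ 0.0006 -0.0025 -0.0024]
t 28.45 pos [0.527  0.3151 0.0263] w 0.029 F [-5.5   0.64  1.45] q6 0.638324220089051
shift cm [-0.3  -0.04 -0.07] turn [ 0.0006 -0.0025 -0.0024]
t 28.5 pos [0.527  0.3151 0.0263] w 0.0295 F [-4.36  0.96  0.84] q6 0.6383444916261317
shift cm [-0.3  -0.04 -0.07] turn [ 0.0006 -0.0025 -0.0024]
t 28.55 pos [0.527  0.3151 0.0263] w 0.0293 F [-4.89  0.94  1.07] q6 0.6384041942572577
shift cm [-0.3  -0.04 -0.07] turn [ 0.0006 -0.0025 -0.0025]
```

View pics/s17.png

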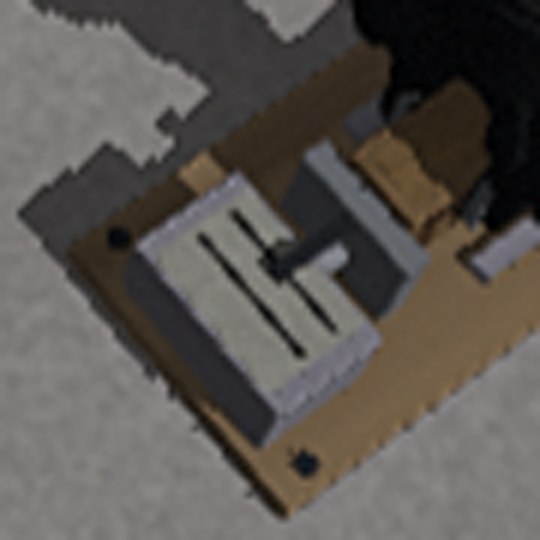

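Emit:
arm_command --pt "-0.2 0 0 0 0 0" --pt "0 0 0 0 0 0" --pt "0 0 0 0 0 0" --pt "0 0 0 0 0 0" --pt "0 0 0 0 0 0"

```text
time: 29.22
eef_pos: [0.5286, 0.3149, 0.0263]
orientation: [[-0.995, 0.1, -0.003], [0.1, 0.995, 0.001], [0.004, 0.001, -1.0]]
wrist_force: [-4.6, 0.3, 1.6]
width: 0.0297
```

```bash
python3 -c "
from h import *
for i in range(5):
  go([.53,.3144,.027],np.pi-.098);p=camera('scene')
f=cv2.cvtColor(p['frame'],cv2.COLOR_RGB2BGR)
cv2.imwrite('pics/s18.png',cv2.resize(f[270:360,350:440],None,fx=6,fy=6,interpolation=cv2.INTER_CUBIC))
"
```

```text
t 29.225 pos [0.5286 0.3149 0.0263] w 0.0297 F [-4.6   0.33  1.62] q6 0.636348975343992
shift cm [-0.15 -0.04 -0.07] turn [ 0.0006 -0.0036 -0.0022]
t 29.275 pos [0.5286 0.3149 0.0264] w 0.0293 F [-6.   -0.44  2.04] q6 0.6363895489443915
shift cm [-0.15 -0.04 -0.06] turn [ 0.0006 -0.0035 -0.0022]
t 29.325 pos [0.5286 0.315  0.0264] w 0.0296 F [-6.4  -0.2   2.35] q6 0.636374838963316
shift cm [-0.15 -0.04 -0.06] turn [ 0.0006 -0.0035 -0.0022]
t 29.375 pos [0.5285 0.3149 0.0263] w 0.0291 F [-5.04  1.1   2.29] q6 0.6363541492599726
shift cm [-0.15 -0.04 -0.07] turn [ 0.0006 -0.0036 -0.0022]
t 29.425 pos [0.5286 0.3149 0.0263] w 0.0292 F [-5.49  0.1   2.17] q6 0.6364129735189256
shift cm [-0.15 -0.04 -0.07] turn [ 0.0006 -0.0036 -0.0022]
```

View pics/s18.png

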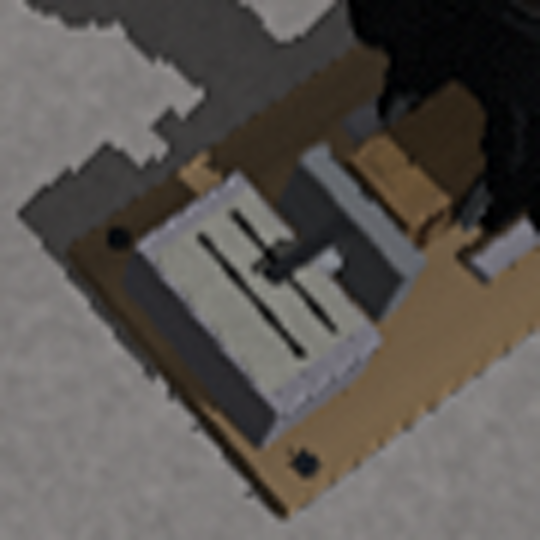

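Pointer tip at about (255,265) in the crop, between the two lines; the mean push is about 5.5 N, close to the 5.6 N expected at the middle. The arm is steady, so I'm handing in.

```bash
python3 -c "
from h import *
print(bot.finish_job())"
```

```text
the job is handed in; nothing more can be done
None
```

I handed the job in at about 29 s with the block held against the sprung stop. `finish_job` reports no verdict.

**What I did**
- I lifted the lid by its knob, set it flat on clear table near (0.445, −0.005), knob up, and let go.
- I took the block out of the box and lowered it onto the jig bed between the rails.
- I pushed it along the jig against the stop and held it there.

**Last checks**
- **Push:** the wrist force was steady at about 4.6–6.4 N, averaging about 5.5 N. That matches roughly 13–14 mm of stop travel.
- **Pointer:** in the scene picture the tip lies between the two black lines, a little nearer the first line than the middle.
- **Arm and grip:** the tool stayed still to about 0.1 mm over the last readings, and the fingers held the block at 29 mm.
- **Block and bystanders:** the wrist picture shows the block along and centred between the rails. The lid, glue bottle, mug and tape look untouched in the last full scene picture, taken before two final nudges of under 2 mm.

**What disagreed or stood out**
- **Jig centre line:** the top and wrist cameras differed by about 3 mm. I followed the wrist view.
- **Lid set-down:** setting the lid down gave a brief 34 N upward push at the wrist.
- **Block height:** I worked this out from the tool height rather than seeing it directly, so it is good to about 1 mm.

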